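Clear the spent tealights off the serving board

ROBOT

A 7-joint arm with a two-finger parallel gripper is mounted at the origin on the work surface. World frame = base frame: x ahead of the robot, y to its left, z up, the work surface at z = 0. Lengths are in m, angles in rad, forces in N, time in s.
With the tool pointing down it reaches from about 0.35 to 0.9 m from the base axis. Payload 8.1 kg.
Tool frame: the origin (TCP) lies at the very end of the fingers, on their centre line; the grasp point (between the pads) lies 19 mm behind it; z points along the fingers, y is the direction in which the jaws open and shut (so a half turn about z gives the same grasp; the last joint's range is limited). The gripper opens to 92 mm and grips with 3 to 60 N. Pads are 19 mm wide; open, the fingers measure 130 mm over their backs; the gripper's body (75 mm by 190 mm) begins 47 mm behind the grasp point.
Start: joints at [-1.371, 0.434, 0.025, 1.573, -0.012, 1.134, -0.075], TCP at [0.186, 0.597, 0.227] pointing down, gripper open.
Joint ranges: [-2.62, 2.62], [-0.44, 2.09], [-1.27, 1.32], [0.08, 2.57], [-1.32, 4.46], [0.12, 2], [-2.74, 2.74]. Speed limits (rad/s): [2.22, 2.22, 3.01, 3.01, 3.14, 3.14, 3.14].

INTERFACE

Orientations are given as a rotation vector (axis times angle).
In Python, from cell import * gives the robot as it stands.
- The arm moves only by the tool apply_moves, never from a script. Its argument "motion" is a list of rows, each a list of 7 numbers: the shift along the tool's x, y, z in m, then the turn, a rotation vector about the tool's x, y, z in units of 5 degrees (1.0 is 5 degrees), then the finger opening in m, from 0 to 0.0918. In form: [[x, y, z, ax, ay, az, claw], ...]. A call has 1 to 20 rows; each row shifts and turns the commanded pose from where the row before left it, along the tool's axes as they then stand; what a row does not reach is not made up. A row lasts 1/10 s, in which the tool goes at most 50 mm and 8.59 degrees, less where a joint would pass 70% of its speed; a pose out of reach is approached as far as the arm can. A call with a gripper value outside its range is refused whole. The fingers move at their own pace and stop on an object; the grip force is fixed at half the most. Time passes only in rows, so rows that do not move let the fingers close. It gives the time, the measured TCP pose, the force and the opening at its end, in the units of the state.
- sense(): the state, without advancing time (a new reading comes with each control period).
- get_image(name): name is "scene" or "side" or "wrist"; returns the picture (384x512x3 uint8, red, green, blue); there is no depth.
- calibration(name): a dict with "fx", "fy", "cx", "cy" (pixels), "R" (3x3) and "t" (3): a world point X has camera coordinates R X + t. Camera axes: x right, y down, z forward; pixel columns grow to the right and rows downward; lengths in m; the calibration is good to about 2 mm. A picture is of the moment at which its call begins: read the wrist's pose just before it. calibration takes no time and is no camera call; for the wrist camera it gives the pose at the moment of the call.
- close_job(): hands the job in, once; it reports no verdict.
Trained networks look in the newest picture that a camera, given by its name, has taken for a name from the list of things; names that differ only in an ending like _2 or _b are one class to them, and where a whole thing is asked for, a point or a joint stands for the part that bears it (a point fixed in the world has none). Each returns a list of dicts, best first, with "score" (0 to 1); they miss things now and then, are a little off and sometimes report something else, mostly with a low value. They report only what shows in the picture. A call takes as long as a camera call. They do not tell look-alikes from the thing itself.
- recognise(name, camera): "xy" ([column, row] as shares, 0 to 1, of the picture: columns of its width, rows of its height, amid what is visible of it).
The state is a dict: "time_s": time; "q": joint angles; "qd": joint speeds; "tau": joint torques, N m; "tool_pos": TCP position; "tool_rot": TCP orientation; "force": force on the tool from outside, world axes, zero at the start; "ft_torque": the same for the moment, N m; "gripper_width": finger opening in m.
Only numpy, scipy, OpenCV 4.12 (cv2) and the standard library are available. Lean on these libraries where they do the work, as an engineer would, in place of code of your own. Each camera call takes 0.05 s, during which the arm holds its last target.

TASK

Sweep the three burnt-out tealights along the raised oak board and off its open front edge, so that all three drop into the steel catch tray below. Push them, do not pick any of them up, and leave the amber glass votive, the jar, the tumbler and the bottle opener standing or lying where they are.

Things in the scene. Friction and masses are not known exactly. Their poses are not given: they have to be found in the camera images.
- board: raised oak serving board and its steel catch tray, one unit, immovable. Origin on the trolley top (z = 0) under the board's centre. Board 180 mm along its x by 380 mm along its y, flat, no rims, top 60 mm above the trolley. Its -x side, towards the robot, is the front: the tray runs along that whole edge, x = -90 to -173 mm. Yaw varies up to 20 degrees either way.
- edge (a point): middle of the board's front top edge, over which the tealights fall (board frame x = -90 mm, y = 0, z = 60 mm); axes as the board's.
- catch (a point): centre of the catch tray's inner floor, axes as the board's. Inside, the open-topped tray is 80 mm along x and 374 mm along y; its floor is 4 mm above the trolley and 56 mm below the board's top; its steel walls are 3 mm thick and 55 mm high, 5 mm lower than the board's top.
- tealight1: burnt-out tealight candle: a round aluminium cup filled flush with white wax, 38 mm in diameter, 16 mm high, 14 g give or take a third, with a soft stub of wick that is look only. Origin at the centre of its underside, z up; it starts upright on the board and slides freely. One of three alike.
- tealight2: burnt-out tealight candle: a round aluminium cup filled flush with white wax, 38 mm in diameter, 16 mm high, 14 g give or take a third, with a soft stub of wick that is look only. Origin at the centre of its underside, z up; it starts upright on the board and slides freely. One of three alike.
- tealight3: burnt-out tealight candle: a round aluminium cup filled flush with white wax, 38 mm in diameter, 16 mm high, 14 g give or take a third, with a soft stub of wick that is look only. Origin at the centre of its underside, z up; it starts upright on the board and slides freely. One of three alike.
- votive: low amber glass votive with a good candle, to be left alone: round, 60 mm across the rim, 42 mm high, 240 g, loose on the board. Origin at the centre of its underside. It and the tealights stand in a row along the board's y, in any order, centres at least 69 mm apart in the board's y and within 35 mm of its middle line in x.
- jar: screw-top glass jar of bamboo picks, bystander: 76 mm in diameter, 123 mm high, loose on the trolley to the robot's left of the board. Origin at the centre of its underside.
- tumbler: ribbed blue tumbler, bystander: 76 mm in diameter at the rim, 95 mm high, loose on the trolley to the robot's right of the board. Origin at the centre of its underside.
- opener: flat steel bottle opener, bystander: 140 mm long along its y, 42 mm wide, 6 mm thick, lying loose on the trolley to the right of the board, beyond the tumbler. Origin on its underside near mid-length.
Things that resemble listed ones, but are neither listed nor needed, are in the scene too. Leave any purple look-alike of the tealight1 alone.

How it is judged:
At the end, for the whole second after the job is handed in: All three tealights lie at rest in the catch tray, any way up: underside centre inside the tray (40 mm either way in x, 187 mm in y), under 50 mm above the trolley. Votive upright (0.2 rad), within 15 mm of its start; jar, tumbler and opener within 20 mm of theirs (x of tealight1 in the frame of catch between -0.04 and 0.04 m and y of tealight1 in the frame of catch between -0.187 and 0.187 m and height (world z) of each of tealight1, tealight2, tealight3 below 0.05 m and linear speed of each of tealight1, tealight2, tealight3 below 0.03 m/s and x of tealight2 in the frame of catch between -0.04 and 0.04 m and y of tealight2 in the frame of catch between -0.187 and 0.187 m and x of tealight3 in the frame of catch between -0.04 and 0.04 m and y of tealight3 in the frame of catch between -0.187 and 0.187 m and distance of votive from where it was at the start of the episode below 0.015 m and angle between votive's own z axis and vertical below 0.2 rad and distance of each of jar, tumbler, opener from where it was at the start of the episode below 0.02 m); the robot touches nothing.
It fails at once if a tealight is lifted more than 15 mm above the board's top (height (world z) of any of tealight1, tealight2, tealight3 above 0.075 m).
It fails at once if the votive is shoved more than 15 mm or tipped by more than 0.2 rad (distance of votive from where it was at the start of the episode above 0.015 m or angle between votive's own z axis and vertical above 0.2 rad).
It fails at once if the jar, the tumbler or the opener is moved more than 20 mm (distance of any of jar, tumbler, opener from where it was at the start of the episode above 0.02 m).
It also fails if it takes over 56 s, if anything falls off the work surface, if the arm or the gripper's body presses on something with over 40 N, if the wrist force passes 120 N, or if a joint passes its speed limit or range.

## Working session

There is one attempt and no reset: what is moved stays moved. The work goes in short steps, Python scripts to look and compute and a tool call to move; the robot and the scene stay as the last step left them, time stands still between calls to the robot, and variables do not carry over. Pictures are saved under pics/ and viewed, and the job is handed in when it is done.

Besides the shell and the picture viewer there is one more tool, called after "Request:" in YAML: its name, and indented under it one key for each argument. apply_moves: Moves the arm, as the interface text tells. Its arguments: {"type":"object","properties":{"motion":{"type":"array","items":{"type":"array","items":{"type":"number"}}}},"required":["motion"]}

```bash
ls; mkdir -p pics; python3 - <<'E'
from cell import *
import cv2
s=sense();print(s['time_s'],s['tool_pos'],s['tool_rot'],s['gripper_width'])
for n in ['scene','side']:
    im=get_image(n);cv2.imwrite(f'pics/{n}0.png',cv2.cvtColor(im,cv2.COLOR_RGB2BGR))
    c=calibration(n);print(n,{k:np.round(v,3).tolist() for k,v in c.items()} if 'np' in globals() else c)
E
```

```text
pics
0.0 [0.1862574  0.59605724 0.22592979] [-4.73869066e-01 -3.10555667e+00  2.50172491e-03] 0.09162039572490548
scene {'fx': 497.8623582488046, 'fy': 497.8623582488046, 'cx': 260.19707756386225, 'cy': 189.16052682065333, 'R': array([[-0.46884368,  0.88325732, -0.00648943],
       [ 0.75338937,  0.39605149, -0.52492635],
       [-0.46107489, -0.25099747, -0.85112291]]), 't': array([ 0.30445311, -0.38307641,  1.73271932])}
side {'fx': 453.915924464844, 'fy': 453.915924464844, 'cx': 262.4695772918109, 'cy': 181.90723394221976, 'R': array([[ 0.90440025, -0.42654471,  0.01094548],
       [-0.28691822, -0.62693744, -0.72431166],
       [ 0.31581343,  0.65192719, -0.68938583]]), 't': array([-0.5420265 ,  0.22152803,  1.43761757])}
```

View pics/scene0.png

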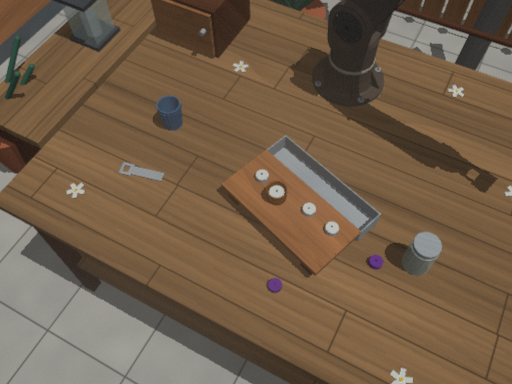

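View pics/side0.png

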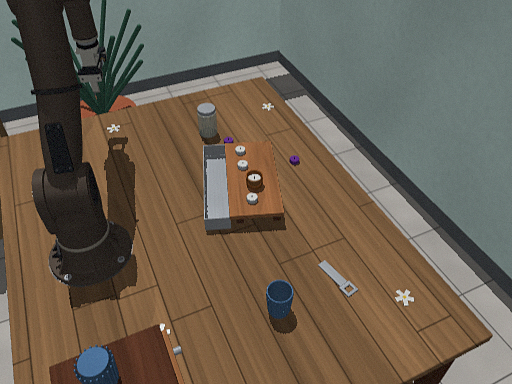

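The scene view shows white tealights at (262,175), (309,209) and (332,228), with the amber votive at (277,192). The purple look-alikes are on the trolley at (275,286) and (376,262), and the blue pot on the cabinet is not the tumbler. I'll crop in to confirm and localise them.

```bash
cat > h.py <<'E'
import numpy as np, cv2
from cell import *
def ray(c,uv,z):
    d=c['R'].T@np.array([(uv[0]-c['cx'])/c['fx'],(uv[1]-c['cy'])/c['fy'],1.]); o=-c['R'].T@c['t']
    return o+d*(z-o[2])/d[2]
def proj(c,X):
    p=c['R']@np.asarray(X,float)+c['t']; return np.array([c['fx']*p[0]/p[2]+c['cx'],c['fy']*p[1]/p[2]+c['cy']])
def save(im,n,box=None,k=1):
    if box: im=im[box[1]:box[3],box[0]:box[2]]
    im=cv2.resize(im,None,fx=k,fy=k,interpolation=cv2.INTER_CUBIC)
    cv2.imwrite('pics/'+n,cv2.cvtColor(im,cv2.COLOR_RGB2BGR))
E
python3 - <<'E'
from h import *
im=cv2.cvtColor(cv2.imread('pics/scene0.png'),cv2.COLOR_BGR2RGB);save(im,'sc.png',(212,130,387,275),4.5)
im=cv2.cvtColor(cv2.imread('pics/side0.png'),cv2.COLOR_BGR2RGB);save(im,'sd.png',(190,125,300,240),5)
for cam in ['scene','side']:
    c=calibration(cam)
    for n,z in [('tealight1',.068),('votive',.085),('jar',.06),('tumbler',.047),('opener',.003)]:
        for r in recognise(n,cam)[:6]:
            uv=np.array(r['xy'])*[512,384]; print(cam,n,round(r['score'],2),uv.round(1),ray(c,uv,z).round(3))
E
```

```text
scene tealight1 0.7 [308.1 210.3] [0.575 0.112 0.068]
scene tealight1 0.65 [262.2 172.6] [ 0.523 -0.06   0.068]
scene tealight1 0.56 [374.  261.3] [0.633 0.329 0.068]
scene tealight1 0.55 [275.6 285.8] [0.813 0.132 0.068]
scene tealight1 0.54 [329.6 228.1] [0.598 0.187 0.068]
scene votive 0.95 [274.2 192.7] [0.577 0.007 0.085]
scene jar 0.83 [421.2 253. ] [0.549 0.431 0.06 ]
scene jar 0.27 [261.9 173.6] [ 0.522 -0.061  0.06 ]
scene tumbler 0.73 [170.5 111.6] [ 0.44  -0.437  0.047]
scene opener 0.88 [142.3 175. ] [ 0.664 -0.401  0.003]
side tealight1 0.63 [245.4 163. ] [0.585 0.117 0.068]
side tealight1 0.54 [295.4 158.7] [0.762 0.062 0.068]
side tealight1 0.51 [227.1 138.2] [0.579 0.279 0.068]
side votive 0.55 [256.2 181.6] [ 0.572 -0.005  0.085]
side votive 0.44 [243.8 162.4] [0.574 0.104 0.085]
side jar 0.73 [208.7 119.1] [0.561 0.437 0.06 ]
side tumbler 0.86 [280.8 297.9] [ 0.454 -0.427  0.047]
side tumbler 0.34 [208.3 119.6] [0.564 0.452 0.047]
side tumbler 0.28 [341.6 280.7] [ 0.64  -0.45   0.047]
side opener 0.59 [339.1 282. ] [ 0.652 -0.428  0.003]
```

View pics/sc.png

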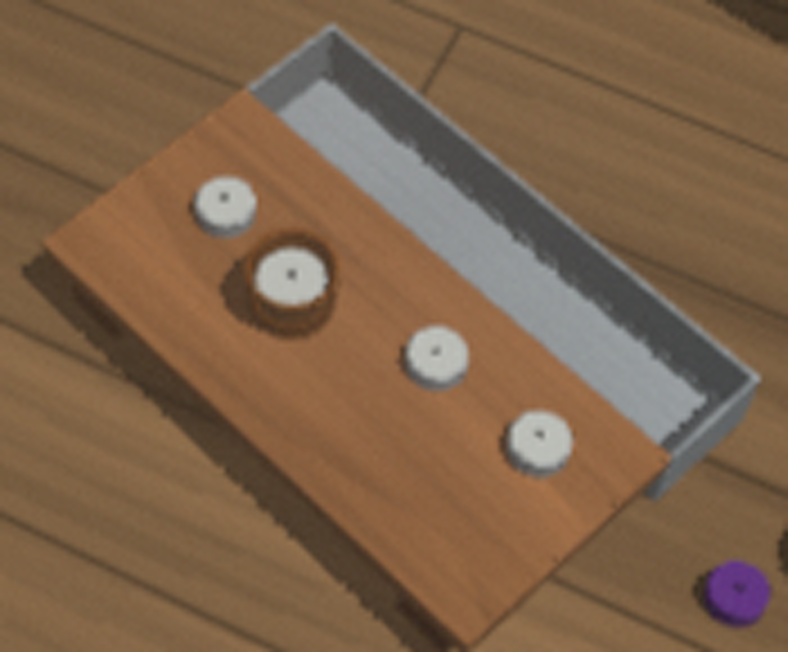

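View pics/sd.png

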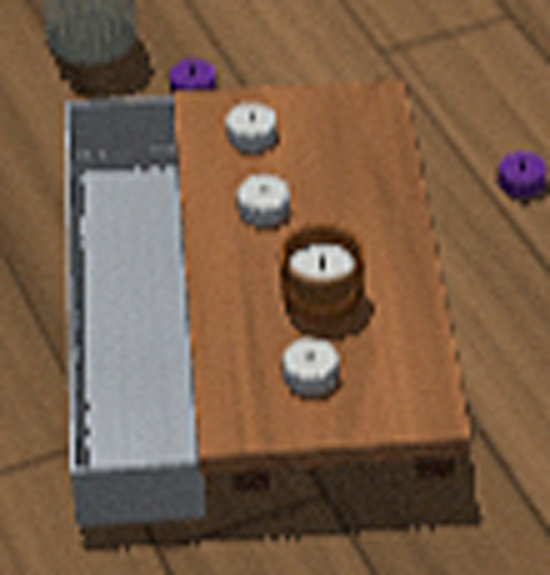

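```bash
python3 - <<'E'
from h import *
P={'scene':(212,130,4.5,{'FR':(249,90),'FL':(668,457),'BL':(470,645),'BR':(45,242),'A':(225,200),'B':(437,353),'C':(540,438),'V':(291,271)}),
'side':(190,125,5,{'FL':(177,94),'BL':(405,84),'FR':(202,458),'BR':(469,436),'A':(310,359),'B':(264,194),'C':(251,121),'V':(323,260)})}
W={}
for cam,(ox,oy,k,d) in P.items():
    c=calibration(cam)
    for n,(u,v) in d.items():
        z=.06 if len(n)==2 else (.102 if n=='V' else .076)
        W[cam,n]=ray(c,((u+.5)/k-.5+ox,(v+.5)/k-.5+oy),z)[:2]
M={n:(W['scene',n]+W['side',n])/2 for n in P['scene'][3]}
for n in M: print(n,W['scene',n].round(4),W['side',n].round(4),M[n].round(4))
ctr=sum(M[n] for n in ['FR','FL','BL','BR'])/4
ey=(M['FL']-M['FR'])+(M['BL']-M['BR']); yaw=np.arctan2(-ey[0],ey[1]);
print('ctr',ctr,'yaw',np.degrees(yaw), [np.linalg.norm(M[a]-M[b]).round(3) for a,b in [('FL','FR'),('BL','BR'),('FL','BL'),('FR','BR')]])
R=np.array([[np.cos(yaw),-np.sin(yaw)],[np.sin(yaw),np.cos(yaw)]])
for n in 'ABCV': print(n,'board',(R.T@(M[n]-ctr)).round(4), (R.T@(W['scene',n]-ctr)).round(4),(R.T@(W['side',n]-ctr)).round(4))
s=sense();print(s['tool_pos'],cv2.Rodrigues(np.array(s['tool_rot']))[0].round(3))
E
```

```text
FR [ 0.4384 -0.0885] [ 0.4378 -0.0939] [ 0.4381 -0.0912]
FL [0.5639 0.2629] [0.5631 0.2625] [0.5635 0.2627]
BL [0.73   0.2075] [0.7282 0.2009] [0.7291 0.2042]
BR [ 0.6063 -0.1487] [ 0.6043 -0.149 ] [ 0.6053 -0.1489]
A [ 0.5333 -0.0565] [ 0.5322 -0.0553] [ 0.5327 -0.0559]
B [0.5722 0.1114] [0.5706 0.1109] [0.5714 0.1112]
C [0.5965 0.191 ] [0.5947 0.1909] [0.5956 0.1909]
V [0.5757 0.012 ] [0.5688 0.0041] [0.5722 0.0081]
ctr [0.58399745 0.05671341] yaw -19.415162863710748 [np.float64(0.375), np.float64(0.374), np.float64(0.176), np.float64(0.177)]
A board [-0.0109 -0.1232] [-0.0102 -0.1236] [-0.0117 -0.1228]
B board [-0.03    0.0472] [-0.0294  0.0477] [-0.0306  0.0467]
C board [-0.0337  0.1304] [-0.0328  0.1308] [-0.0345  0.1301]
V board [ 0.0051 -0.0498] [ 0.007  -0.0449] [ 0.0032 -0.0547]
[0.18640935 0.59656674 0.22675897] [[-0.954  0.298  0.   ]
 [ 0.298  0.954  0.   ]
 [-0.     0.    -1.   ]]
```

```bash
cat >> h.py <<'E'
C0=np.array([0.584,0.0567]); YAW=np.radians(-19.415)
RB=np.array([[np.cos(YAW),-np.sin(YAW)],[np.sin(YAW),np.cos(YAW)]])
def tob(p): return RB.T@(np.asarray(p)[:2]-C0)
def st():
    s=sense(); R=cv2.Rodrigues(np.array(s['tool_rot']))[0]
    print('t',round(s['time_s'],2),'board xy',tob(s['tool_pos']).round(4),'z',round(s['tool_pos'][2],4),'yaw err deg',round(np.degrees(np.arctan2(R[1,1],R[0,1])-np.pi/2-YAW),2),'tilt',R[:2,2].round(3),'F',np.round(s['force'],2),'w',round(s['gripper_width'],4),'q',np.round(s['q'],2))
E
python3 - <<'E'
from h import *
a=calibration('scene');b=calibration('side')
ua=((291.5)/4.5-.5+212,271.5/4.5-.5+130);ub=(323.5/5-.5+190,260.5/5-.5+125)
for z in (.08,.085,.09,.095,.1): print(z,tob(ray(a,ua,z)).round(4),tob(ray(b,ub,z)).round(4))
st()
E
```

```text
0.08 [-0.0026 -0.0544] [ 0.0052 -0.0311]
0.085 [-0.0004 -0.0522] [ 0.0047 -0.0365]
0.09 [ 0.0017 -0.0501] [ 0.0043 -0.0418]
0.095 [ 0.0039 -0.0479] [ 0.0038 -0.0472]
0.1 [ 0.0061 -0.0458] [ 0.0033 -0.0525]
t 0.6 board xy [-0.5544  0.377 ] z 0.2268 yaw err deg 2.06 tilt [0. 0.] F [-0.45 -0.09  0.52] w 0.0915 q [-1.37  0.43  0.03  1.57 -0.01  1.13 -0.08]
```

Request:
apply_moves:
  motion:
    - [0, 0, 0, 0, 0, 0.416, 0.02]
    - [-0.032, -0.0137, 0, 0, 0, 0, 0.02]
    - [-0.032, -0.0137, 0, 0, 0, 0, 0.02]
    - [-0.032, -0.0137, 0, 0, 0, 0, 0.02]
    - [-0.032, -0.0137, 0, 0, 0, 0, 0.02]
    - [-0.032, -0.0137, 0, 0, 0, 0, 0.02]
    - [-0.032, -0.0137, 0, 0, 0, 0, 0.02]
    - [-0.032, -0.0137, 0, 0, 0, 0, 0.02]
    - [-0.032, -0.0137, 0, 0, 0, 0, 0.02]
    - [-0.032, -0.0137, 0, 0, 0, 0, 0.02]
    - [-0.032, -0.0137, 0, 0, 0, 0, 0.02]
    - [-0.032, -0.0137, 0, 0, 0, 0, 0.02]
    - [-0.032, -0.0137, 0, 0, 0, 0, 0.02]
    - [-0.032, -0.0137, 0, 0, 0, 0, 0.02]
    - [-0.032, -0.0137, 0, 0, 0, 0, 0.02]
    - [-0.032, -0.0137, 0, 0, 0, 0, 0.02]
    - [-0.032, -0.0137, 0, 0, 0, 0, 0.02]
    - [-0.032, -0.0137, 0, 0, 0, 0, 0.02]
    - [-0.032, -0.0137, 0, 0, 0, 0, 0.02]
    - [0, 0, 0, 0, 0, 0, 0.02]

```text
time_s: 2.6
tool_pos: [0.6507, 0.1664, 0.2265]
tool_rot: [0.541, 3.092, -0.005]
force: [-0.5, -0.3, 0.1]
gripper_width: 0.0201
```

```bash
python3 - <<'E'
from h import *
st()
c=calibration('wrist');im=get_image('wrist');save(im,'w1.png')
for r in recognise('tealight1','wrist'):
    uv=np.array(r['xy'])*[512,384];print(round(r['score'],2),uv.round(),tob(ray(c,uv,.07)).round(4))
E
```

```text
t 2.6 board xy [0.0265 0.1256] z 0.2265 yaw err deg -0.42 tilt [ 0.002 -0.003] F [-0.48 -0.3   0.15] w 0.0201 q [-0.47  0.51  0.22  1.46 -0.11  1.18  0.99]
0.94 [ 22. 143.] [-0.0136 -0.1235]
0.89 [261. 264.] [0.1306 0.1247]
0.81 [266. 120.] [-0.0359  0.1315]
0.77 [383.  83.] [-0.0701  0.2457]
0.75 [185. 126.] [-0.0302  0.0484]
0.27 [ 92. 161.] [ 0.006  -0.0541]
```

View pics/w1.png

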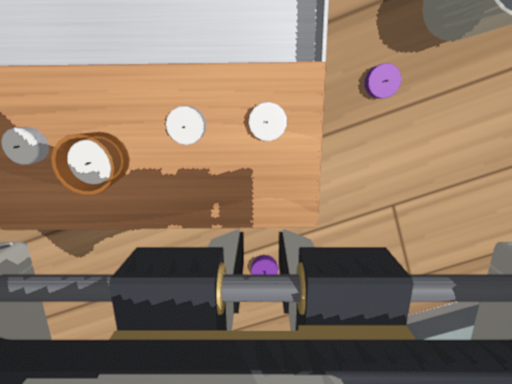

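Wrist view agrees with the other cameras: C is at (266,120), B at (185,126), A at (22,143) and the votive at (92,161). The purple lid lies off the board at (383,83). Next I'll descend behind C.

Request:
apply_moves:
  motion:
    - [0, 0.005, 0, 0, 0, 0, 0.02]
    - [0, 0, 0.02, 0, 0, -0.08, 0.02]
    - [0, 0, 0.02, 0, 0, 0, 0.02]
    - [0, 0, 0.02, 0, 0, 0, 0.02]
    - [0, 0, 0.02, 0, 0, 0, 0.02]
    - [0, 0, 0.02, 0, 0, 0, 0.02]
    - [0, 0, 0.02, 0, 0, 0, 0.02]
    - [0, 0, 0.02, 0, 0, 0, 0.02]
    - [0, 0, 0.014, 0, 0, 0, 0.02]
    - [0, 0, 0, 0, 0, 0, 0.02]
    - [0, 0, 0, 0, 0, 0, 0.02]

```text
time_s: 3.8
tool_pos: [0.6492, 0.1779, 0.0732]
tool_rot: [0.518, 3.099, 0.001]
force: [-0.6, 0.1, 0.4]
gripper_width: 0.02
```

```bash
python3 - <<'E'
from h import *
st()
c=calibration('side');im=get_image('side');save(im,'s2.png',(190,60,320,240),3.3)
E
```

```text
t 3.8 board xy [0.0211 0.136 ] z 0.0732 yaw err deg 0.44 tilt [0. 0.] F [-0.56  0.06  0.4 ] w 0.02 q [-0.46  0.66  0.18  1.61 -0.14  0.88  1.01]
```

View pics/s2.png

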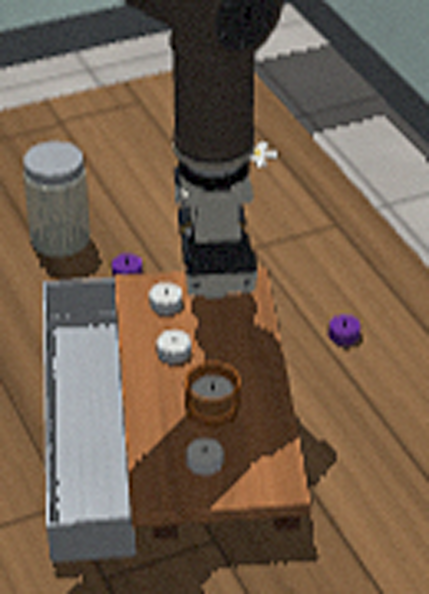

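Request:
apply_moves:
  motion:
    - [0, -0.005, 0.003, 0, 0, 0.09, 0.02]
    - [0, 0, 0.004, 0, 0, 0, 0.02]
    - [0.01, 0, 0, 0, 0, 0, 0.02]
    - [0.01, 0, 0, 0, 0, 0, 0.02]
    - [0.01, 0, 0, 0, 0, 0, 0.02]
    - [0.01, 0, 0, 0, 0, 0, 0.02]
    - [0.01, 0, 0, 0, 0, 0, 0.02]
    - [0.01, 0, 0, 0, 0, 0, 0.02]

```text
time_s: 4.65
tool_pos: [0.5901, 0.1929, 0.0659]
tool_rot: [0.531, 3.096, 0.0]
force: [-0.4, 0.3, -0.2]
gripper_width: 0.0201
```

```bash
python3 - <<'E'
from h import *
st()
c=calibration('side');im=get_image('side');save(im,'s3.png',(190,60,320,240),3.3)
E
```

```text
t 4.65 board xy [-0.0395  0.1304] z 0.0659 yaw err deg -0.05 tilt [0. 0.] F [-0.35  0.34 -0.23] w 0.0201 q [-0.52  0.6   0.17  1.76 -0.14  0.8   0.95]
```

View pics/s3.png

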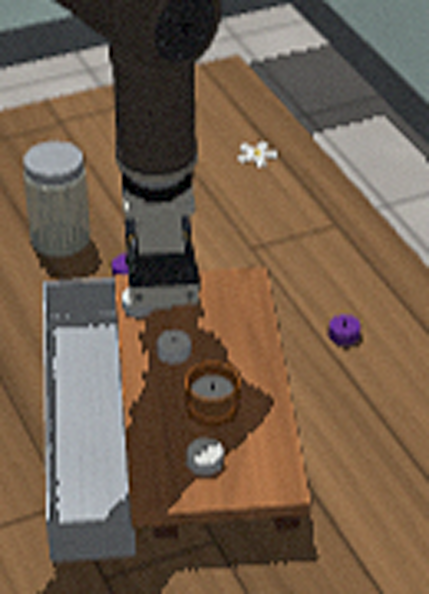

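Request:
apply_moves:
  motion:
    - [0.01, 0, 0, 0, 0, 0, 0.02]
    - [0.01, 0, 0, 0, 0, 0, 0.02]
    - [0.01, 0, 0, 0, 0, 0, 0.02]
    - [0.01, 0, 0, 0, 0, 0, 0.02]
    - [0.006, 0, 0, 0, 0, 0, 0.02]
    - [0, 0, 0, 0, 0, 0, 0.02]
    - [0, 0, 0, 0, 0, 0, 0.02]
    - [-0.01, 0, 0, 0, 0, 0, 0.02]
    - [-0.02, 0, 0, 0, 0, 0, 0.02]
    - [-0.02, 0, -0.02, 0, 0, 0, 0.02]
    - [-0.02, 0, -0.025, 0, 0, 0, 0.02]
    - [-0.02, 0, -0.015, 0, 0, 0, 0.02]
    - [-0.02, 0, 0, 0, 0, 0, 0.02]
    - [0, 0, 0, 0, 0, 0, 0.02]

```text
time_s: 6.1
tool_pos: [0.655, 0.1681, 0.1263]
tool_rot: [0.536, 3.092, -0.001]
force: [-0.5, -0.7, -1.3]
gripper_width: 0.0197
```

```bash
python3 - <<'E'
from h import *
st()
im=get_image('scene');save(im,'s4.png',(212,130,387,275),4.5)
c=calibration('wrist');im=get_image('wrist');save(im,'w4.png')
for r in recognise('tealight1','wrist'):
    uv=np.array(r['xy'])*[512,384];print(round(r['score'],2),uv.round(),tob(ray(c,uv,.07)).round(4))
E
```

```text
t 6.1 board xy [0.0299 0.1287] z 0.1263 yaw err deg -0.27 tilt [ 0.003 -0.001] F [-0.51 -0.68 -1.26] w 0.0197 q [-0.46  0.6   0.2   1.56 -0.13  0.98  1.01]
0.94 [148. 134.] [-0.0315  0.0503]
0.86 [263. 315.] [0.1219 0.1303]
0.8 [265.  22.] [-0.1009  0.1322]
0.67 [425.  75.] [-0.0697  0.2386]
```

View pics/s4.png

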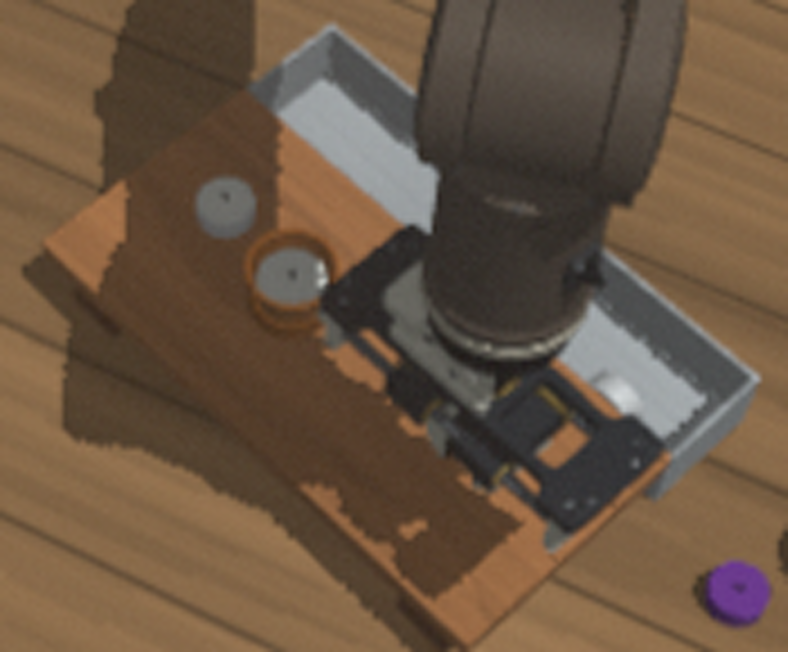

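View pics/w4.png

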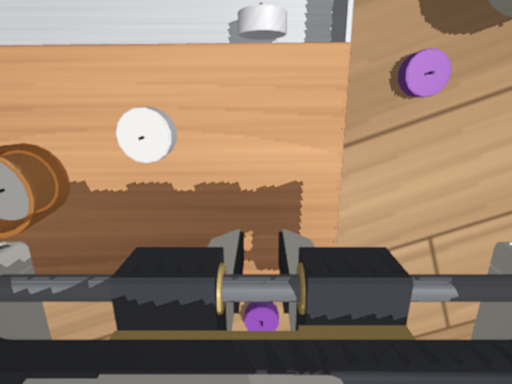

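C (265,22 in wrist view) is in the tray. B is next.

Request:
apply_moves:
  motion:
    - [0, -0.02, 0, 0, 0, 0, 0.02]
    - [0, -0.02, 0, 0, 0, 0, 0.02]
    - [0, -0.02, 0, 0, 0, 0, 0.02]
    - [0, -0.021, 0, 0, 0, 0, 0.02]
    - [0, 0, 0.015, 0, 0, 0, 0.02]
    - [0, 0, 0.015, 0, 0, 0, 0.02]
    - [0, 0, 0.015, 0, 0, 0, 0.02]
    - [0, 0, 0.008, 0, 0, 0, 0.02]
    - [0, 0, 0, 0, 0, 0, 0.02]
    - [0, 0, 0, 0, 0, 0, 0.02]

```text
time_s: 7.25
tool_pos: [0.6244, 0.0951, 0.0725]
tool_rot: [-0.53, -3.096, 0.0]
force: [-0.1, -0.0, -0.6]
gripper_width: 0.0197
```

```bash
python3 - <<'E'
from h import *
st()
E
```

```text
t 7.25 board xy [0.0253 0.0496] z 0.0725 yaw err deg -0.03 tilt [-0. -0.] F [-0.13 -0.01 -0.64] w 0.0197 q [-0.36  0.6   0.18  1.73 -0.14  0.83  1.12]
```

Request:
apply_moves:
  motion:
    - [0, 0, 0.0065, 0, 0, 0, 0.02]
    - [0.01, 0, 0, 0, 0, 0, 0.02]
    - [0.01, 0, 0, 0, 0, 0, 0.02]
    - [0.01, 0, 0, 0, 0, 0, 0.02]
    - [0.01, 0, 0, 0, 0, 0, 0.02]
    - [0.01, 0, 0, 0, 0, 0, 0.02]
    - [0.01, 0, 0, 0, 0, 0, 0.02]
    - [0.01, 0, 0, 0, 0, 0, 0.02]
    - [0.01, 0, 0, 0, 0, 0, 0.02]
    - [0.01, 0, 0, 0, 0, 0, 0.02]
    - [0.01, 0, 0, 0, 0, 0, 0.02]
    - [0.011, 0, 0, 0, 0, 0, 0.02]
    - [0, 0, 0, 0, 0, 0, 0.02]
    - [0, 0, 0, 0, 0, 0, 0.02]

```text
time_s: 8.65
tool_pos: [0.5197, 0.1319, 0.0663]
tool_rot: [0.531, 3.096, 0.0]
force: [-0.1, -0.1, 0.2]
gripper_width: 0.02
```

```bash
python3 - <<'E'
from h import *
st()
im=get_image('side');save(im,'s5.png',(190,60,320,240),3.3)
im=get_image('scene');save(im,'s5b.png',(212,130,387,275),4.5)
E
```

```text
t 8.65 board xy [-0.0857  0.0495] z 0.0663 yaw err deg -0.05 tilt [0. 0.] F [-0.12 -0.09  0.24] w 0.02 q [-0.48  0.49  0.18  1.97 -0.13  0.69  1.01]
```

View pics/s5.png

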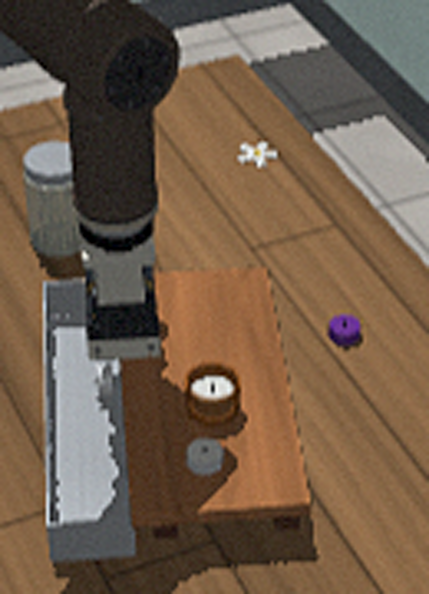

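View pics/s5b.png

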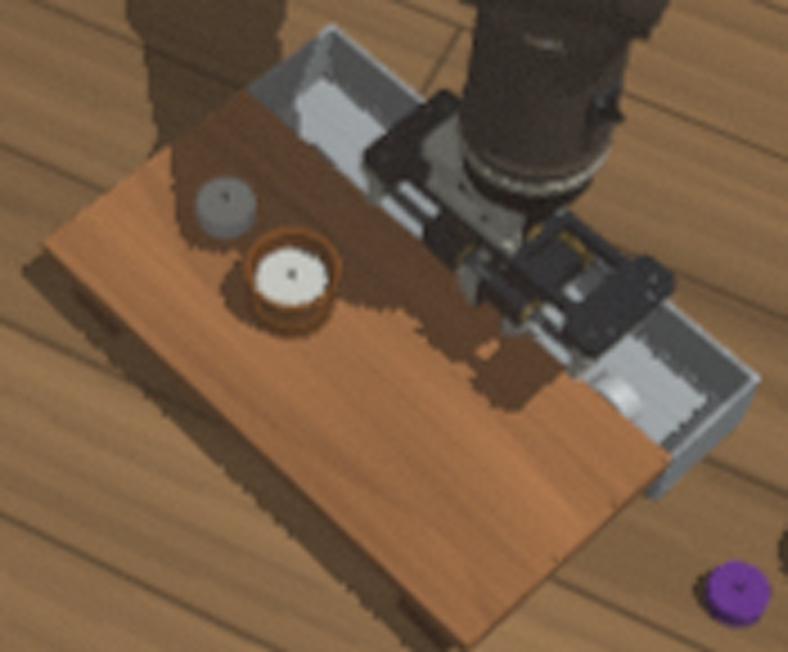

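B has dropped into the tray too (side crop 108,378). I'll rise over the votive and go behind A.

Request:
apply_moves:
  motion:
    - [-0.01, 0, 0, 0, 0, 0, 0.02]
    - [-0.01, 0, -0.02, 0, 0, 0, 0.02]
    - [0, 0, -0.025, 0, 0, 0, 0.02]
    - [0, 0, -0.025, 0, 0, 0, 0.02]
    - [0, 0, 0, 0, 0, 0, 0.02]
    - [-0.01, -0.0173, 0, 0, 0, 0, 0.02]
    - [-0.01, -0.0173, 0, 0, 0, 0, 0.02]
    - [-0.01, -0.0173, 0, 0, 0, 0, 0.02]
    - [-0.01, -0.0173, 0, 0, 0, 0, 0.02]
    - [-0.01, -0.0173, 0, 0, 0, 0, 0.02]
    - [-0.01, -0.0173, 0, 0, 0, 0, 0.02]
    - [-0.01, -0.0173, 0, 0, 0, 0, 0.02]
    - [-0.01, -0.0173, 0, 0, 0, 0, 0.02]
    - [-0.01, -0.0173, 0, 0, 0, 0, 0.02]
    - [-0.01, -0.0173, 0, 0, 0, 0, 0.02]
    - [0, 0, 0, 0, 0, 0, 0.02]
    - [0, 0, 0, 0, 0, 0, 0.02]

```text
time_s: 10.45
tool_pos: [0.5751, -0.0719, 0.1357]
tool_rot: [-0.534, -3.095, 0.0]
force: [0.3, 0.3, -0.6]
gripper_width: 0.0201
```

```bash
python3 - <<'E'
from h import *
st()
c=calibration('wrist');im=get_image('wrist');save(im,'w6.png')
for n,z in (('tealight1',.07),('votive',.08)):
  for r in recognise(n,'wrist'):
    uv=np.array(r['xy'])*[512,384];print(n,round(r['score'],2),uv.round(),tob(ray(c,uv,z)).round(4))
E
```

```text
t 10.45 board xy [ 0.0344 -0.1242] z 0.1357 yaw err deg -0.15 tilt [-0.001  0.   ] F [ 0.32  0.34 -0.64] w 0.0201 q [-0.14  0.46  0.23  1.81 -0.13  0.89  1.39]
tealight1 0.78 [264. 146.] [-0.0144 -0.1214]
tealight1 0.78 [482.  20.] [-0.0978  0.0228]
tealight1 0.73 [471. 305.] [0.126  0.0615]
votive 0.77 [375. 175.] [ 0.0049 -0.0402]
```

View pics/w6.png

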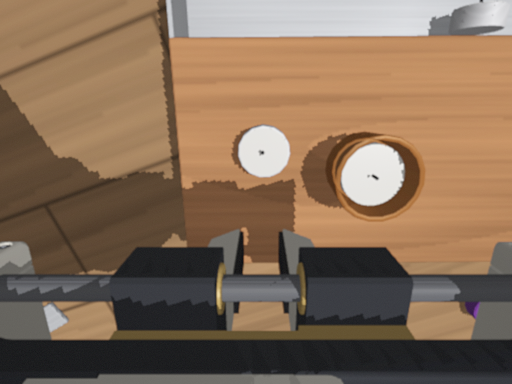

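A (264,150) is centred between the fingers, and the votive (375,175) stands clear to the right. I'll lower and push.

Request:
apply_moves:
  motion:
    - [0, 0, 0.02, 0, 0, 0, 0.02]
    - [0, 0, 0.02, 0, 0, 0, 0.02]
    - [0, 0, 0.015, 0, 0, 0, 0.02]
    - [0, 0, 0.009, 0, 0, 0, 0.02]
    - [0, 0, 0, 0, 0, 0, 0.02]
    - [0, 0, 0, 0, 0, 0, 0.02]

```text
time_s: 11.2
tool_pos: [0.5754, -0.0711, 0.0726]
tool_rot: [0.531, 3.096, 0.0]
force: [0.3, -0.4, -0.6]
gripper_width: 0.0199
```

```bash
python3 - <<'E'
from h import *
st()
im=get_image('scene');save(im,'s7.png',(212,130,387,275),4.5)
E
```

```text
t 11.2 board xy [ 0.0344 -0.1234] z 0.0726 yaw err deg -0.04 tilt [0. 0.] F [ 0.32 -0.45 -0.56] w 0.0199 q [-0.12  0.54  0.21  1.86 -0.16  0.76  1.41]
```

View pics/s7.png

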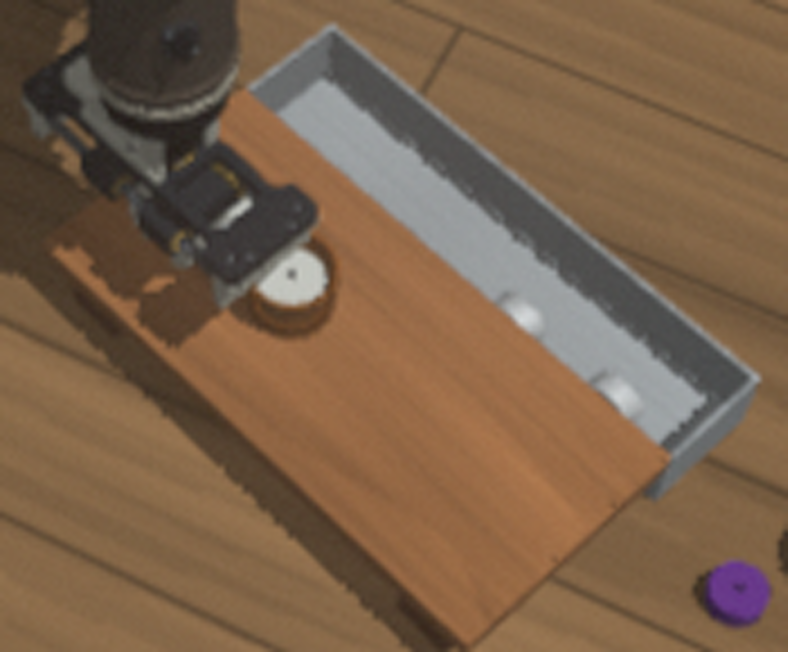

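Request:
apply_moves:
  motion:
    - [0, 0, 0.0065, 0, 0, 0, 0.02]
    - [0.01, 0, 0, 0, 0, 0, 0.02]
    - [0.01, 0, 0, 0, 0, 0, 0.02]
    - [0.01, 0, 0, 0, 0, 0, 0.02]
    - [0.01, 0, 0, 0, 0, 0, 0.02]
    - [0.01, 0, 0, 0, 0, 0, 0.02]
    - [0.01, 0, 0, 0, 0, 0, 0.02]
    - [0.01, 0, 0, 0, 0, 0, 0.02]
    - [0.01, 0, 0, 0, 0, 0, 0.02]
    - [0.01, 0, 0, 0, 0, 0, 0.02]
    - [0.01, 0, 0, 0, 0, 0, 0.02]
    - [0.01, 0, 0, 0, 0, 0, 0.02]
    - [0.01, 0, 0, 0, 0, 0, 0.02]
    - [0, 0, 0, 0, 0, 0, 0.02]
    - [0, 0, 0, 0, 0, 0, 0.02]

```text
time_s: 12.75
tool_pos: [0.4621, -0.0313, 0.0659]
tool_rot: [0.531, 3.096, 0.0]
force: [-0.1, -0.6, -0.0]
gripper_width: 0.02
```

```bash
python3 - <<'E'
from h import *
st()
im=get_image('side');save(im,'s8.png',(190,60,320,240),3.3)
E
```

```text
t 12.75 board xy [-0.0857 -0.1235] z 0.0659 yaw err deg -0.05 tilt [0. 0.] F [-0.06 -0.56 -0.02] w 0.02 q [-0.21  0.4   0.21  2.15 -0.14  0.61  1.33]
```

View pics/s8.png

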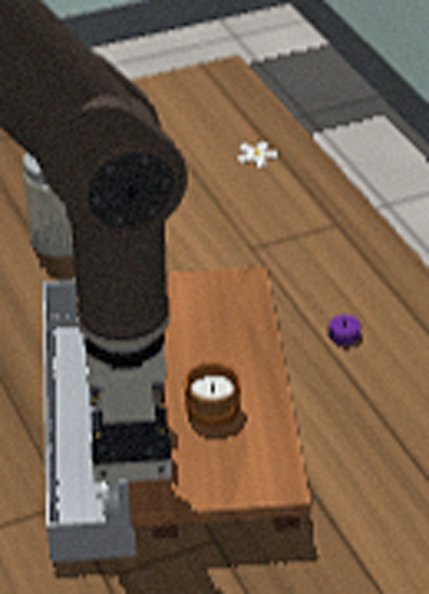

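Request:
apply_moves:
  motion:
    - [-0.01, 0, 0, 0, 0, 0, 0.02]
    - [-0.01, 0, -0.02, 0, 0, 0, 0.02]
    - [0, 0, -0.03, 0, 0, 0, 0.02]
    - [0, 0, -0.03, 0, 0, 0, 0.02]
    - [0, 0, -0.03, 0, 0, 0, 0.02]
    - [0, -0.02, -0.03, 0, 0, 0, 0.02]
    - [0, -0.03, -0.03, 0, 0, 0, 0.02]
    - [0, -0.03, -0.01, 0, 0, 0, 0.02]
    - [0, -0.03, 0, 0, 0, 0, 0.02]
    - [0, -0.03, 0, 0, 0, 0, 0.02]
    - [0, 0, 0, 0, 0, 0, 0.02]
    - [0, 0, 0, 0, 0, 0, 0.02]
    - [0, 0, 0, 0, 0, 0, 0.02]

```text
time_s: 14.1
tool_pos: [0.4349, -0.1695, 0.2457]
tool_rot: [0.53, 3.096, 0.0]
force: [-0.4, 0.0, 0.2]
gripper_width: 0.0199
```

```bash
python3 - <<'E'
from h import *
st()
im=get_image('scene');save(im,'s9.png',(112,60,462,300),2.25)
im=get_image('side');save(im,'s9b.png',(180,80,360,320),2.5)
im=get_image('wrist');save(im,'w9.png')
for cam in ['scene','side']:
    c=calibration(cam)
    for n,z in [('tealight1',.02),('votive',.085),('jar',.06),('tumbler',.047),('opener',.003)]:
        for r in recognise(n,cam)[:6]:
            uv=np.array(r['xy'])*[512,384]; X=ray(c,uv,z);print(cam,n,round(r['score'],2),uv.round(1),X[:2].round(3),'b',tob(X).round(3))
E
```

```text
t 14.1 board xy [-0.0655 -0.2629] z 0.2457 yaw err deg -0.02 tilt [0. 0.] F [-0.43  0.04  0.21] w 0.0199 q [-0.05  0.15  0.36  1.94 -0.06  1.06  1.56]
scene tealight1 0.74 [374.8 264.7] [0.618 0.334] b [-0.06   0.273]
scene tealight1 0.64 [271.5 285. ] [0.8   0.114] b [0.184 0.125]
scene tealight1 0.62 [325.9 199.5] [0.492 0.134] b [-0.112  0.042]
scene tealight1 0.5 [285.6 164.5] [ 0.436 -0.025] b [-0.113 -0.127]
scene tealight1 0.35 [304.7 203. ] [0.532 0.084] b [-0.059  0.009]
scene votive 0.59 [275.9 195. ] [0.582 0.014] b [ 0.012 -0.041]
scene jar 0.85 [420.7 253.6] [0.551 0.43 ] b [-0.155  0.341]
scene tumbler 0.74 [168.5 111.1] [ 0.441 -0.444] b [ 0.032 -0.519]
scene tumbler 0.33 [347.4 218.9] [0.538 0.217] b [-0.097  0.136]
scene opener 0.75 [143.4 173.9] [ 0.659 -0.4  ] b [ 0.223 -0.406]
side tealight1 0.57 [293.5 157.6] [0.788 0.119] b [0.171 0.127]
side tealight1 0.56 [223.9 208.3] [ 0.445 -0.017] b [-0.107 -0.116]
side votive 0.72 [257.  178.8] [0.581 0.007] b [ 0.013 -0.048]
side jar 0.81 [209.8 121. ] [0.561 0.423] b [-0.144  0.338]
side tumbler 0.65 [278.7 296.9] [ 0.45  -0.421] b [ 0.033 -0.495]
side opener 0.8 [339.9 277.4] [ 0.663 -0.415] b [ 0.231 -0.418]
```

View pics/s9.png

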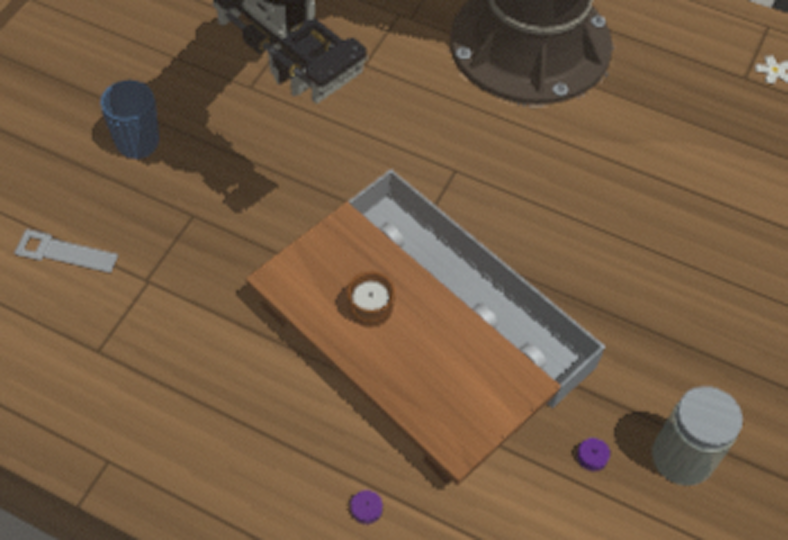

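View pics/s9b.png

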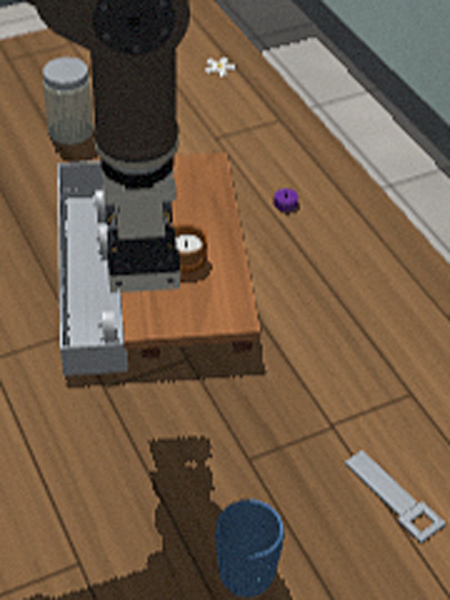

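View pics/w9.png

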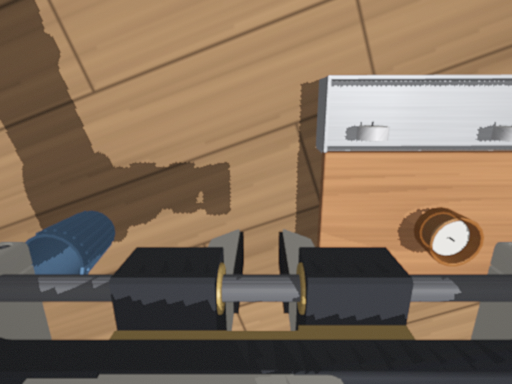

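All three are in the tray but seem to be standing on edge against the board-side wall. Their underside centres could therefore sit right at the +40 mm limit, so I'll measure that closely.

```bash
python3 - <<'E'
from h import *
c=calibration('wrist');s=sense()
o=-c['R'].T@c['t'];R=cv2.Rodrigues(np.array(s['tool_rot']))[0]
print('cam in tool',R.T@(o-s['tool_pos']),'cam axis in tool',(R.T@c['R'].T).round(2).tolist(), 'fx',c['fx'],'cam board',tob(o).round(3),o[2])
im=get_image('wrist');save(im,'w10.png',(310,60,512,190),3.9)
im=get_image('scene');save(im,'s10.png',(270,130,390,240),5.4)
E
```

```text
cam in tool [ 8.16843134e-02  1.24414850e-04 -1.58454564e-01] cam axis in tool [[0.0, -0.95, -0.3], [1.0, 0.0, -0.0], [0.0, -0.3, 0.95]] fx 300.4247691176287 cam board [-0.148 -0.263] 0.40419306772098895
```

View pics/w10.png

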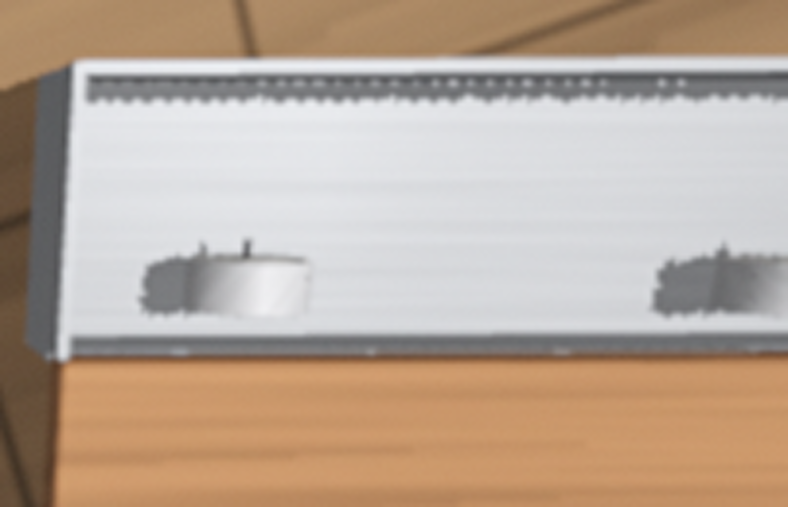

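View pics/s10.png

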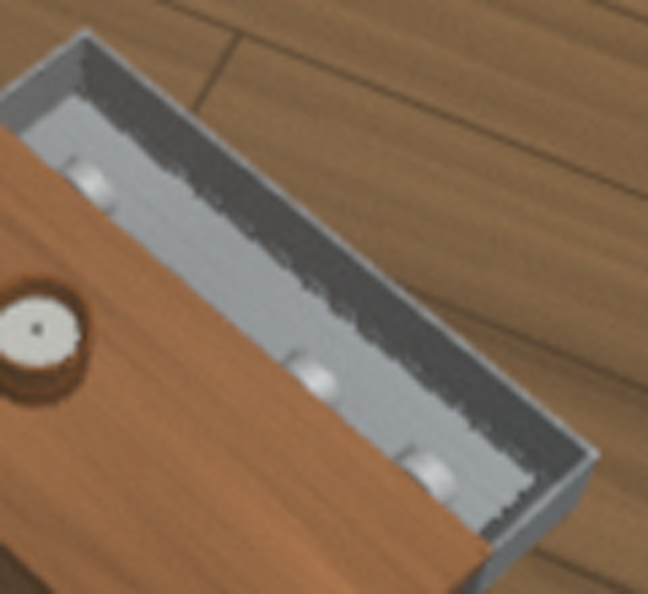

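```bash
python3 - <<'E'
from h import *
c=calibration('wrist')
for nm,r,z in [('A underside top',318,.042),('A underside mid',318,.023),('A front top',258,.042),('wall floor line',335,.004),('board edge',355,.06),('front wall inner top',73,.055),('front wall floor',100,.004)]:
    p=tob(ray(c,(310+250/3.9,60+r/3.9),z)); print(nm,p.round(4),'catch x',(p[0]+.13).round(4))
E
```

```text
A underside top [-0.1002 -0.1279] catch x 0.0298
A underside mid [-0.0978 -0.1208] catch x 0.0322
A front top [-0.1183 -0.1299] catch x 0.0117
wall floor line [-0.0895 -0.113 ] catch x 0.0405
board edge [-0.0918 -0.1334] catch x 0.0382
front wall inner top [-0.1698 -0.1404] catch x -0.0398
front wall floor [-0.1649 -0.1215] catch x -0.0349
```

A's underside centre is at catch x ≈ +0.030, well inside the limit and free of the wall. Now the same measurement for B and C.

Request:
apply_moves:
  motion:
    - [0, 0.025, 0, 0, 0, 0, 0.02]
    - [0, 0.03, 0, 0, 0, 0, 0.02]
    - [0, 0.03, 0, 0, 0, 0, 0.02]
    - [0, 0.03, 0, 0, 0, 0, 0.02]
    - [0, 0.03, 0, 0, 0, 0, 0.02]
    - [0, 0.03, 0, 0, 0, 0, 0.02]
    - [0, 0.03, 0, 0, 0, 0, 0.02]
    - [0, 0.03, 0, 0, 0, 0, 0.02]
    - [0, 0.03, 0, 0, 0, 0, 0.02]
    - [0, 0.025, 0, 0, 0, 0, 0.02]
    - [0, 0, 0, 0, 0, 0, 0.02]
    - [0, 0, 0, 0, 0, 0, 0.02]
    - [0, 0, 0, 0, 0, 0, 0.02]

```text
time_s: 16.15
tool_pos: [0.5307, 0.1021, 0.2457]
tool_rot: [-0.534, -3.096, 0.001]
force: [0.5, 0.2, 0.7]
gripper_width: 0.02
```

```bash
python3 - <<'E'
from h import *
st()
c=calibration('wrist');im=get_image('wrist');
c2=c; B=(112,40,512,240);save(im,'w11.png',B,2)
import pickle;pickle.dump(c,open('c11.pkl','wb'))
E
```

```text
t 16.15 board xy [-0.0654  0.0251] z 0.2457 yaw err deg -0.15 tilt [-0.    -0.001] F [0.54 0.24 0.66] w 0.02 q [-0.43  0.28  0.18  1.76 -0.06  1.1   1.  ]
```

View pics/w11.png

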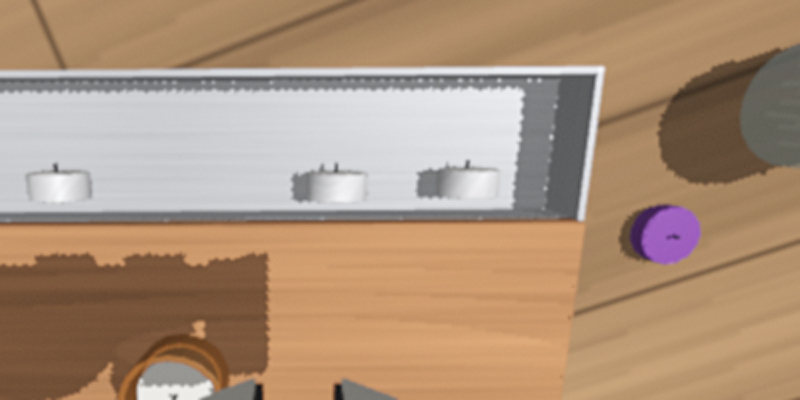

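```bash
python3 - <<'E'
from h import *
c=calibration('wrist')
for nm,u,v,z in [('A',57,203,.042),('B',338,203,.042),('C',470,199,.042),('edge',338,221,.06)]:
    p=tob(ray(c,(112+u/2,40+v/2),z)); print(nm,'catch x',(p[0]+.13).round(4),'y',p[1].round(4))
a=get_image('scene');b=cv2.cvtColor(cv2.imread('pics/scene0.png'),cv2.COLOR_BGR2RGB)
for n,(x0,y0,x1,y1) in {'jar':(403,232,442,275),'tumbler':(157,95,184,130),'opener':(117,160,166,182),'votive wax':(268,184,286,199)}.items():
    t=cv2.cvtColor(b[y0:y1,x0:x1],7);S=cv2.cvtColor(a[y0-8:y1+8,x0-8:x1+8],7)
    _,m,_,l=cv2.minMaxLoc(cv2.matchTemplate(S,t,cv2.TM_CCOEFF_NORMED));print(n,'shift px',l[0]-8,l[1]-8,round(m,2))
save(a,'s12.png',(112,60,462,300),2.25); st()
E
```

```text
A catch x 0.03 y -0.119
B catch x 0.0304 y 0.0493
C catch x 0.0281 y 0.1281
edge catch x 0.0383 y 0.0483
jar shift px 0 0 1.0
tumbler shift px 0 0 0.99
opener shift px 0 0 1.0
votive wax shift px 0 0 0.82
t 16.25 board xy [-0.0653  0.0251] z 0.2458 yaw err deg -0.17 tilt [ 0. -0.] F [-0.63 -0.78  0.46] w 0.02 q [-0.43  0.28  0.18  1.76 -0.06  1.1   1.  ]
```

View pics/s12.png

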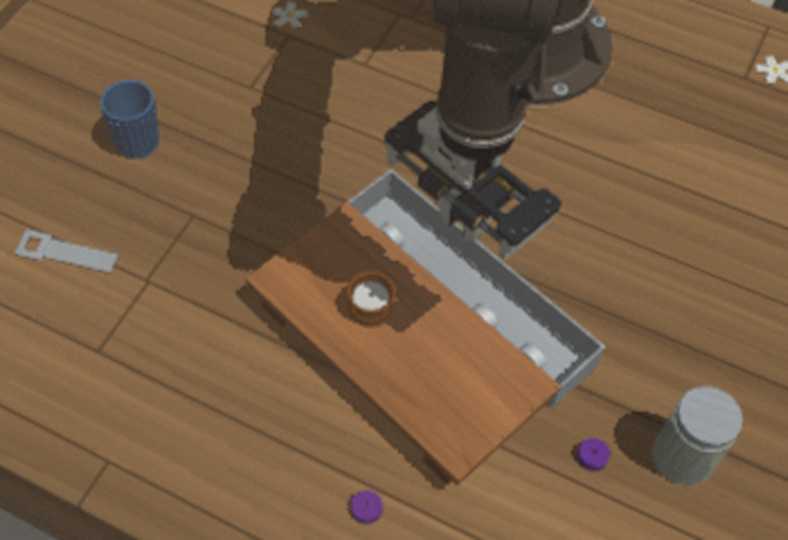

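All checks pass: the tealights are still and the arm is clear, so I'm handing in.

```bash
python3 -c "
from cell import *
print(close_job())"
```

```text
the job is handed in; nothing more can be done
None
```

I pushed the three tealights one at a time off the board's front edge with the fingertips. All three dropped into the catch tray, and I handed the job in at about 16 s of the 56 s allowed. No verdict is reported.

- **Tealights:** All three came to rest standing on edge, a little clear of the board-side wall. Their underside centres measured about +28 to +30 mm from the tray's centre in x, against a limit of 40 mm. The known board edge read about 2 mm low in the same picture, so the true values may be nearer 30 to 32 mm. In y they were at about -119, +49 and +128 mm, well inside the limit.
- **Settling:** They sat in the same places in pictures about 2 s apart.
- **Bystanders:** The jar, tumbler and opener showed no pixel shift from the first scene picture. The votive also showed none, but its match was weaker (0.82) because the arm's shadow lay across it. It was upright.
- **Arm:** It ended clear of everything, and the forces I read after each move stayed around 1 N or less.
- **Detector errors:** The networks also reported the purple look-alikes as tealights, and once the tray end as a tumbler. I ruled these out from the pictures, and the purple pieces were not touched.

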